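Immersion check: clip the block clamp, raise the reference probe to its band and hold

TASK

Clip the sprung clamp of the dry-block heater down onto the rim of its metal block first. Then draw the blue reference probe straight up out of its snug well until the whole yellow band on its stem has just come into view above the well's mouth, its lower edge level with the mouth or at most about a centimetre above it, never right out of the well, and finish while holding it there, still and upright, in the gripper. Leave the grey probes and everything else on the bench where they are.

Things in the scene. Friction and masses are not known exactly. Their poses are not given: they have to be found in the camera images.
- heater: White dry-block heater fixed to the bench, 170 (x) x 310 (y) x 92 mm high, with an aluminium block (60 x 190 mm) set in it, its flat top 100 mm above the bench. Origin: centre of the underside, on the bench; z up, x across the short side, y along the row of wells. Control panel on the -x part of the top, clamp at the +y end.
- middle_well (a point): Centre of the middle well's mouth, in the block's top (heater frame x = 0, y = -35, z = 100 mm). The three wells are vertical round bores in a row, 11 mm wide, 92 mm deep, at x = 0, y = -95, -35 and +25 mm; each holds a probe.
- clamp_hinge (a point): Hinge axis of the clamp, on the heater at x = 0, y = +117 mm, z = 108 mm (heater frame). The axis runs along the heater's x. A bracket 40 mm wide (x) stands round it, from y = 107 to 154 mm, up to z = 115 mm.
- clamp_tip (a point): Tip of the clamp arm, a steel bar with a red pad, 24 mm wide, 8 mm thick (the pad adds 2 mm on top), tip 70 mm from the hinge axis. At the start it rises at 0.8 rad above level, leaning over the wells: tip 49 mm from the hinge in heater -y and 50 mm above it. Shut, it lies level, tip 70 mm from the hinge in -y, hooked over the block's rim.
- clamp (a joint): Clamp angle in rad: 0 = open (as at the start), 0.8 = shut on the rim. An over-centre spring: it pushes the arm open up to 0.45 rad and snaps it shut beyond that by itself. Pushing straight down on the arm 40 mm from the hinge takes about 7 to 12 N at first.
- ref_probe: Blue cordless probe, loose, 0.10 to 0.17 kg, upright in any one of the wells with 1 mm play in diameter; it drops back if let go. Origin: on its axis at the underside of the handle, which rests on the block's top; z up. Handle: blue cylinder, 24 mm in diameter, z = 0 to 58 mm, blue cap with a small pale display on top, to 66 mm. Stem: steel, 10 mm in diameter, down to z = -85 mm.
- band (a point): Lower edge of the yellow band on the blue probe's stem, on the axis, 45 mm below the underside of the handle (the band is 12 mm tall and is hidden in the well at the start). At the start it is 45 mm below the well's mouth.
- probe_a: Grey probe with a black cap and no band, of the same shape and size as the blue one, in another well; leave it. Origin as for the blue one.
- probe_b: Grey probe with a black cap and no band, of the same shape and size as the blue one, in another well; leave it. Origin as for the blue one.
- tube_rack: Orange and white tube rack, 74 x 120 x 32 mm, near the -x side of the heater. Origin: centre of the underside.
- timer: White bench timer, 60 x 70 x 20 mm, near the -x side of the heater. Origin: centre of the underside.
- reagent: Amber bottle, 56 mm in diameter, 100 mm tall, behind the heater (+x side). Origin: centre of the underside.

How it is judged:
By the outcome, as a careful person would: the job done as asked, in the order asked, and still so for the second after the job is handed in, while the arm keeps its last pose, push and grip.
It also fails if it takes over 43 s, if anything falls off the work surface, if the arm or the gripper's body presses on something with over 40 N, if the wrist force passes 120 N, or if a joint passes its speed limit or range.

ROBOT

A 6-joint arm with a two-finger parallel gripper is mounted at the origin on the work surface. World frame = base frame: x ahead of the robot, y to its left, z up, the work surface at z = 0. Lengths are in mm, angles in rad, forces in N, time in s.
With the tool pointing down it reaches from about 275 to 750 mm from the base axis. Payload 10.2 kg.
Tool frame: the origin (TCP) lies midway between the tips of the shut fingers; the grasp point (between the pads) lies 19 mm behind it (ctrl.pinch_z is the y of the grasp point in the tool frame, in mm); y points along the fingers, x is the direction in which the jaws open and shut, and the axes are right-handed (so a half turn about y gives the same grasp; the last joint's range is limited). The gripper opens to 88 mm and grips with 3 to 60 N. Pads are 18 mm wide; open, the fingers measure 123 mm over their backs; the gripper's body (75 mm by 187 mm) begins 45 mm behind the grasp point.
Start: joints at [-1.335, 0.313, 1.498, -0, 1.331, -0.223], TCP at [232.497, -470.719, 238.72] pointing down, gripper open.
Joint ranges: [-2.94, 2.94], [-0.97, 2.17], [0.19, 2.56], [-1.23, 4.37], [0.02, 3.11], [-2.88, 2.88]. Speed limits (rad/s): [2.39, 2.39, 3.01, 3.14, 3.14, 3.14].

INTERFACE

Orientations are given as a rotation vector (axis times angle).
In Python, from bench import read_state, imaging, job, ctrl gives the robot as it stands. The module is installed in compiled form; this text tells all that it offers.
- The arm moves only by the tool play_rows, never from a script. Its argument "increments" is a list of rows, each an object of numbers: "x", "y", "z": the shift along the tool's x, y, z in m; "roll": the turn about the tool's y in rad. In form: [{"x": .., "y": .., "z": .., "roll": ..}, ...]. A call has 1 to 12 rows; each row is the pose to reach, as a shift and turn from the pose commanded when the call began, along the tool's axes at that moment; what a row does not reach only later rows make up. A row lasts 1/10 s, in which the tool goes at most 50 mm and 8.59 degrees, less where a joint would pass 70% of its speed; a pose out of reach is approached as far as the arm can. A call with a gripper value outside its range is refused whole. "hand" is the closure in counts, from 0 (fully open) to 255 (shut), set as the call begins (left out, the last holds). The fingers move at their own pace and stop on an object; the grip force is fixed at half the most. Time passes only in rows, so rows that repeat a pose let the fingers close. It gives the time, the measured TCP pose, the force and the opening at its end, in the units of the state.
- read_state(): the state, without advancing time (a new reading comes with each control period).
- imaging.snapshot(name): name is "side" or "top" or "wrist"; returns a dict with "img" (480x640x3 uint8, red, green, blue), "fovy" (degrees; the focal length in pixels is half the picture's height over the tangent of half this angle, whatever the lens; pixels are square), "cx", "cy" (the principal point, pixels), "cam_to_world" (4x4, takes a point from camera to world coordinates); the wrist camera has in their place "hand_eye" (4x4, takes a point from camera to tool coordinates, whose origin is the TCP and whose axes are the tool frame's). Camera axes: x right, y up, looking along -z (the intrinsics and any distortion apply to the point x, -y, -z); pixel columns grow to the right and rows downward; lengths in mm; the calibration is good to about 2 mm. A picture is of the moment at which its call begins: read the wrist's pose just before it. There is no depth.
- job.finish_job(): hands the job in, once; it reports no verdict.
The state is a dict: "time": time; "joint_positions": joint angles; "qd": joint speeds; "joint_torque": joint torques, N m; "tool_pos": TCP position; "ee_rot": TCP orientation; "contact_force": force on the tool from outside, world axes, zero at the start; "moment": the same for the moment, N m; "width": opening from 0.0 (shut) to 1.0 (fully open).
Only numpy, scipy, OpenCV 4.12 (cv2) and the standard library are available. Lean on these libraries where they do the work, as an engineer would, in place of code of your own. Each camera call takes 0.05 s, during which the arm holds its last target. There are 200 camera calls.

## Working session

There is one attempt and no reset: what is moved stays moved. The work goes in short steps, Python scripts to look and compute and a tool call to move; the robot and the scene stay as the last step left them, time stands still between calls to the robot, and variables do not carry over. Pictures are saved under pics/ and viewed, about 8 in all and at most 12, crops included, and the job is handed in when it is done.

Besides the shell and the picture viewer there is one more tool, called after "Call:" in YAML: its name, and indented under it one key for each argument. play_rows: Moves the arm, as the interface text tells. Its arguments: {"type":"object","properties":{"increments":{"type":"array"},"hand":{"type":"number"}},"required":["increments"]}

```bash
mkdir -p pics
python3 - <<'E'
from bench import read_state, imaging, job, ctrl
import cv2,numpy as np,pickle
print(read_state(), ctrl.pinch_z)
d={}
for n in("side","top"):
    s=imaging.snapshot(n);d[n]=s
    print(n,{k:v for k,v in s.items() if k!='img'})
    cv2.imwrite(f"pics/{n}0.png",s["img"][:,:,::-1])
pickle.dump(d,open("d.pkl","wb"))
E
```

```text
{'time': 0.0, 'joint_positions': array([-1.33539210e+00,  3.13485111e-01,  1.49838227e+00,  1.57865216e-05,
        1.33096298e+00, -2.23416241e-01]), 'qd': array([ 0.00057935, -0.00060204,  0.00096528, -0.00028359,  0.00044678,
        0.00099055]), 'joint_torque': array([-1.29668020e-03, -4.02213943e+01, -2.52263457e+01,  6.94447942e-02,
        3.54095944e-02, -1.10163337e-04]), 'tool_pos': array([ 232.45094151, -470.4939924 ,  238.16372313]), 'ee_rot': array([-1.3910934 ,  0.86555446, -0.86412944]), 'contact_force': array([0.12073148, 0.89996416, 0.06188141]), 'moment': array([-0.01448545,  0.02690017,  0.01221526]), 'width': 0.999675493704792} -18.700000000000003
side {'fovy': 43.275509971676925, 'cx': 320.76569196467676, 'cy': 240.86656029045642, 'cam_to_world': array([[-6.87878389e-01,  3.97888401e-01, -6.07048715e-01,
         3.34786459e+01],
       [-7.25783149e-01, -3.86147353e-01,  5.69323320e-01,
         4.84774724e+02],
       [-7.88310941e-03,  8.32210936e-01,  5.54403116e-01,
         5.94408718e+02],
       [ 0.00000000e+00,  0.00000000e+00,  0.00000000e+00,
         1.00000000e+00]])}
top {'fovy': 50.98763231351, 'cx': 320.38486150835774, 'cy': 244.6891132066106, 'cam_to_world': array([[ 1.75734752e-02,  9.98339300e-01, -5.48617889e-02,
         4.88180951e+02],
       [-9.99822903e-01,  1.79161148e-02,  5.75990145e-03,
         2.54071502e+00],
       [ 6.73324609e-03,  5.47508515e-02,  9.98477345e-01,
         9.52344204e+02],
       [ 0.00000000e+00,  0.00000000e+00,  0.00000000e+00,
         1.00000000e+00]])}
```

View pics/side0.png

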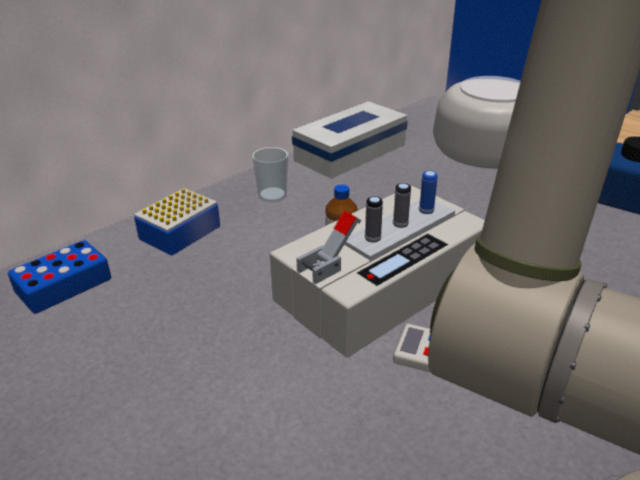

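View pics/top0.png

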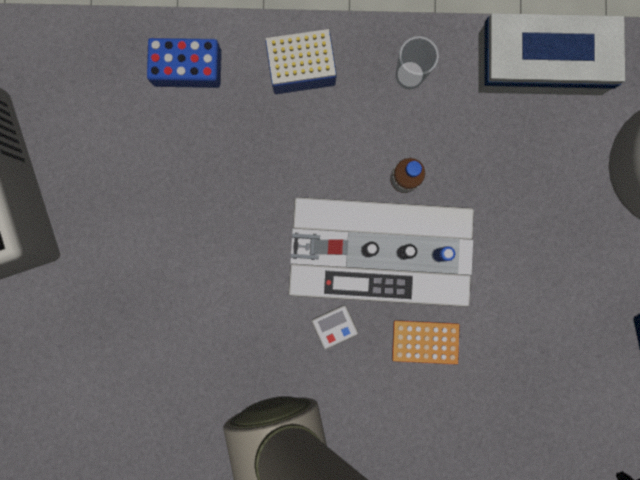

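The side view shows the open clamp (red pad at 345,223) and the blue probe at (428,190), in the end well away from the clamp. In the top view the heater's corners are at about (296,198), (473,208), (470,305) and (290,296), with the blue cap at (447,254) and the red pad at (335,247).

```bash
cat > h.py <<'E'
import numpy as np,cv2
def ray(s,u,v,T=None):
    T=s["cam_to_world"] if T is None else T
    f=240/np.tan(np.radians(s["fovy"]/2))
    d=np.array([(u-s["cx"])/f,-(v-s["cy"])/f,-1])
    return T[:3,3],T[:3,:3]@d
def onz(s,u,v,z,T=None):
    o,d=ray(s,u,v,T);return o+d*(z-o[2])/d[2]
def tri(a,b):
    (o1,d1),(o2,d2)=a,b
    t=np.linalg.lstsq(np.c_[d1,-d2],o2-o1,rcond=None)[0]
    p,q=o1+d1*t[0],o2+d2*t[1];return (p+q)/2,np.linalg.norm(p-q)
E
python3 - <<'E'
import pickle;from h import *
d=pickle.load(open("d.pkl","rb"));s=d["top"];im=s["img"]
for c in[(296,198),(473,208),(470,305),(290,296)]: print(onz(s,*c,92).round(1))
m=(im.min(2)>120).astype(np.uint8);m=cv2.morphologyEx(m,cv2.MORPH_CLOSE,np.ones((25,25)))
n,l,st,_=cv2.connectedComponentsWithStats(m)
i=l[215,380];print(st[i])
r=cv2.minAreaRect(cv2.findContours((l==i).astype(np.uint8),0,1)[0][0]);b=cv2.boxPoints(r)
W=np.array([onz(s,*c,92) for c in b]);print(b.round(1),W.round(1),W.mean(0))
print([np.linalg.norm(W[k]-W[k-1]).round(1) for k in range(4)])
hsv=cv2.cvtColor(im,cv2.COLOR_RGB2HSV)
def blob(s,lo,hi,box):
    h=cv2.cvtColor(s["img"],cv2.COLOR_RGB2HSV);m=cv2.inRange(h,lo,hi);q=np.zeros_like(m);x0,y0,x1,y1=box;q[y0:y1,x0:x1]=m[y0:y1,x0:x1]
    ys,xs=np.nonzero(q);return xs.mean(),ys.mean(),xs.min(),xs.max(),ys.min(),ys.max(),len(xs)
print("blue",blob(s,(100,120,40),(130,255,255),(430,235,465,270)))
print("red",blob(s,(0,120,60),(10,255,255),(310,230,355,260)))
print("side red",blob(d["side"],(0,150,60),(8,255,255),(325,205,362,240)))
print("side blue",blob(d["side"],(100,120,40),(130,255,255),(415,165,442,218)))
x=im[235:272,345:470];cv2.imwrite("pics/c.png",cv2.resize(np.vstack([im[225:275,285:475]]),None,fx=4,fy=4,interpolation=cv2.INTER_CUBIC)[:,:,::-1])
E
```

```text
[615.1  40.9  92. ]
[ 603.4 -264.1   92. ]
[ 437.1 -259.2   92. ]
[447.1  47.7  92. ]
[  289   198   185   162 22680]
[[283.8 349.2]
 [293.4 196.8]
 [475.8 208.3]
 [466.2 360.7]] [[ 357.3   56.4   92. ]
 [ 617.2   45.4   92. ]
 [ 603.1 -269.    92. ]
 [ 343.  -252.9   92. ]] [ 480.13990261 -105.0298494    92.        ]
[np.float64(309.5), np.float64(260.2), np.float64(314.7), np.float64(260.5)]
blue (np.float64(443.8867924528302), np.float64(253.5943396226415), np.int64(434), np.int64(454), np.int64(247), np.int64(260), 106)
red (np.float64(334.70552147239266), np.float64(246.63803680981596), np.int64(328), np.int64(341), np.int64(240), np.int64(253), 163)
side red (np.float64(344.5198675496689), np.float64(221.95364238410596), np.int64(334), np.int64(355), np.int64(210), np.int64(234), 302)
side blue (np.float64(427.9458333333333), np.float64(191.15833333333333), np.int64(420), np.int64(436), np.int64(172), np.int64(212), 480)
```

View pics/c.png

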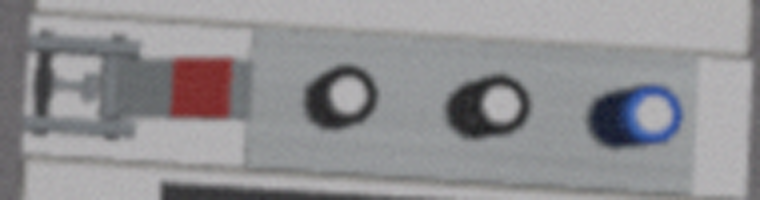

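The crop shows the cap displays at about (372,248.8), (410.5,251.3) and (449.3,254) in the full picture; the clamp bar points toward -y with its pad in the middle.

Run:
```python
import pickle;from h import *
d=pickle.load(open("d.pkl","rb"));s=d["top"]
C=np.array([525.7,-108.7]);a=-0.0355
hy=np.array([-np.sin(a),np.cos(a)]);hx=np.array([np.cos(a),np.sin(a)])
for p,y in zip([(372,248.75),(410.5,251.25),(449.25,254)],(25,-35,-95)): print(onz(s,*p,166)[:2].round(1),(C+hy*y).round(1))
# block corners in the crop, z=100: +y edge and -y edge
for p in[(250,28),(697,58),(694,190),(246,163)]:
    w=onz(s,p[0]/4+285,p[1]/4+225,100)[:2]-C; print("blk",(w@hx).round(1),(w@hy).round(1))
p,e=tri(ray(s,334.7,246.6),ray(d["side"],344.5,222));print("pad",p.round(1),e,((p[:2]-C)@hx).round(1),((p[:2]-C)@hy).round(1))
p,e=tri(ray(s,449.25,254),ray(d["side"],429.5,174));print("cap",p.round(1),e)
from bench import read_state
from scipy.spatial.transform import Rotation as R
print(R.from_rotvec(read_state()["ee_rot"]).as_matrix().round(3))
```

```text
[526.5 -82.9] [526.6 -83.7]
[ 523.6 -143.2] [ 524.5 -143.7]
[ 520.4 -204. ] [ 522.3 -203.6]
blk 29.6 61.7
blk 27.0 -128.7
blk -29.1 -129.6
blk -27.8 60.5
pad [529.3 -25.1 152.1] 0.611701796921181 0.6 83.6
cap [ 521.2 -203.6  164.9] 2.0547283882476357
[[ 0.443 -0.     0.897]
 [-0.897  0.001  0.443]
 [-0.001 -1.     0.   ]]
```

Call:
play_rows:
  hand: 255
  increments:
    - {"x":-0.005,"z":0.009,"roll":-0.02}
    - {"x":-0.016,"z":0.028,"roll":-0.06}
    - {"x":-0.029,"z":0.051,"roll":-0.12}
    - {"x":-0.045,"z":0.079,"roll":-0.18}
    - {"x":-0.064,"z":0.111,"roll":-0.26}
    - {"x":-0.083,"z":0.143,"roll":-0.33}
    - {"x":-0.101,"z":0.176,"roll":-0.41}
    - {"x":-0.118,"z":0.205,"roll":-0.48}
    - {"x":-0.134,"z":0.231,"roll":-0.55}
    - {"x":-0.147,"z":0.254,"roll":-0.6}
    - {"x":-0.155,"z":0.268,"roll":-0.63}
    - {"x":-0.158,"z":0.274,"roll":-0.65}

```text
invalid input at $.increments[0]: expected keys x, y, z, roll
```

```bash
cat >> h.py <<'E'
from scipy.spatial.transform import Rotation as R
C=np.array([525.7,-108.7]);A=-0.0355
hy=np.array([-np.sin(A),np.cos(A)]);hx=np.array([np.cos(A),np.sin(A)])
def need(st,hxx,hyy,z):
    M=R.from_rotvec(st["ee_rot"]).as_matrix()
    t=np.r_[C+hx*hxx+hy*hyy,z]
    dl=M.T@(t-st["tool_pos"])
    roll=-(A-np.arctan2(M[1,0],M[0,0]))
    print("t",st["time"].round(2) if hasattr(st["time"],'round') else st["time"],"pos",st["tool_pos"].round(1),"shift",dl.round(1),"roll",round(roll,4),"F",st["contact_force"].round(2),"w",round(st["width"],3),"ydir",M[:,1].round(4))
E
python3 -c "
from h import *;from bench import read_state
need(read_state(),0,82,238)"
```

```text
t 0.1 pos [ 232.5 -470.5  238.2] shift [-266.7    0.7  462.1] roll -1.0765 F [ 0.46  0.59 -0.36] w 0.997 ydir [-3.0e-04  1.1e-03 -1.0e+00]
```

Call:
play_rows:
  hand: 255
  increments:
    - {"x":-0.005,"y":0,"z":0.009,"roll":-0.02}
    - {"x":-0.016,"y":0,"z":0.028,"roll":-0.06}
    - {"x":-0.029,"y":0,"z":0.051,"roll":-0.12}
    - {"x":-0.045,"y":0,"z":0.079,"roll":-0.18}
    - {"x":-0.064,"y":0,"z":0.111,"roll":-0.26}
    - {"x":-0.083,"y":0,"z":0.143,"roll":-0.33}
    - {"x":-0.101,"y":0,"z":0.176,"roll":-0.41}
    - {"x":-0.118,"y":0,"z":0.205,"roll":-0.48}
    - {"x":-0.134,"y":0,"z":0.231,"roll":-0.55}
    - {"x":-0.147,"y":0,"z":0.254,"roll":-0.6}
    - {"x":-0.155,"y":0,"z":0.268,"roll":-0.63}
    - {"x":-0.158,"y":0,"z":0.274,"roll":-0.65}

```text
time: 1.3
tool_pos: [408.7, -206.0, 238.7]
ee_rot: [-1.54, 0.359, -0.359]
contact_force: [0.4, 0.5, -0.0]
width: 0.004
```

```bash
python3 -c "
from h import *;from bench import read_state
need(read_state(),0,82,238)"
```

```text
t 1.3 pos [ 408.7 -206.   238.7] shift [ 28.3   0.7 213.8] roll -0.4227 F [ 0.42  0.48 -0.01] w 0.004 ydir [-1.e-04  4.e-04 -1.e+00]
```

Call:
play_rows:
  hand: 255
  increments:
    - {"x":0.001,"y":0,"z":0.009,"roll":-0.02}
    - {"x":0.003,"y":0,"z":0.026,"roll":-0.06}
    - {"x":0.007,"y":0,"z":0.05,"roll":-0.11}
    - {"x":0.011,"y":0,"z":0.08,"roll":-0.17}
    - {"x":0.015,"y":0,"z":0.11,"roll":-0.23}
    - {"x":0.019,"y":0,"z":0.14,"roll":-0.29}
    - {"x":0.023,"y":0,"z":0.17,"roll":-0.34}
    - {"x":0.026,"y":0,"z":0.194,"roll":-0.39}
    - {"x":0.028,"y":0,"z":0.208,"roll":-0.415}
    - {"x":0.028,"y":0,"z":0.214,"roll":-0.423}
    - {"x":0.028,"y":0,"z":0.214,"roll":-0.423}
    - {"x":0.028,"y":0,"z":0.214,"roll":-0.423}

```text
time: 2.5
tool_pos: [528.3, -29.4, 238.7]
ee_rot: [-1.571, 0.032, -0.032]
contact_force: [0.1, 0.4, -0.1]
width: 0.01
```

Run:
```python
from h import *;from bench import read_state,imaging
st=read_state();need(st,0,82,165)
s=imaging.snapshot("wrist");cv2.imwrite("pics/w1.png",s["img"][:,:,::-1])
M=np.eye(4);M[:3,:3]=R.from_rotvec(st["ee_rot"]).as_matrix();M[:3,3]=st["tool_pos"]
import pickle;s["cam_to_world"]=M@s["hand_eye"];pickle.dump(s,open("w1.pkl","wb"))
print(s["hand_eye"].round(3),s["fovy"])
T=np.linalg.inv(s["cam_to_world"]);f=240/np.tan(np.radians(s["fovy"]/2))
for n,y,z in[("tip",68,158),("blue",-95,166),("mid",-35,166),("a",25,166)]:
    p=T[:3,:3]@np.r_[C+hy*y,z]+T[:3,3];print(n,s["cx"]+f*p[0]/-p[2],s["cy"]-f*p[1]/-p[2])
```

```text
t 2.5 pos [528.3 -29.4 238.7] shift [ 0.2 73.7  2.6] roll -0.0048 F [ 0.08  0.4  -0.06] w 0.01 ydir [-2.e-04 -2.e-04 -1.e+00]
[[   1.       0.      -0.       0.257]
 [  -0.       0.286   -0.958 -146.442]
 [  -0.       0.958    0.286   73.882]
 [   0.       0.       0.       1.   ]] 66.60651768047782
tip 319.9170120905281 262.4908976085466
blue 320.97156108308826 464.9917512829893
mid 320.6263914575466 400.2141274398642
a 320.2331771429436 326.4200068792187
```

View pics/w1.png

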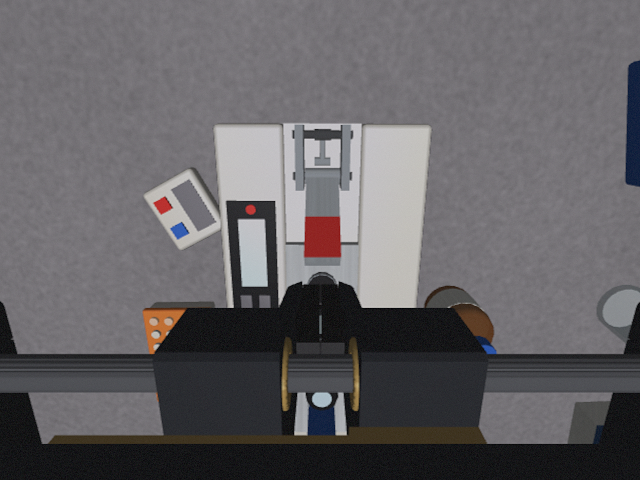

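The wrist view has the clamp tip at (322,264), where I predicted (320,262), and the red pad straight ahead of the shut fingers. I'll press down now.

Call:
play_rows:
  hand: 255
  increments:
    - {"x":0.001,"y":0.01,"z":0.002,"roll":-0.004}
    - {"x":0.001,"y":0.028,"z":0.003,"roll":-0.004}
    - {"x":0.001,"y":0.046,"z":0.003,"roll":-0.004}
    - {"x":0.001,"y":0.06,"z":0.003,"roll":-0.004}
    - {"x":0.001,"y":0.067,"z":0.003,"roll":-0.004}
    - {"x":0.001,"y":0.072,"z":0.003,"roll":-0.004}
    - {"x":0.001,"y":0.076,"z":0.003,"roll":-0.004}
    - {"x":0.001,"y":0.08,"z":0.003,"roll":-0.004}
    - {"x":0.001,"y":0.084,"z":0.003,"roll":-0.004}
    - {"x":0.001,"y":0.088,"z":0.003,"roll":-0.004}
    - {"x":0.001,"y":0.09,"z":0.003,"roll":-0.004}
    - {"x":0.001,"y":0.09,"z":0.003,"roll":-0.004}

```text
time: 3.75
tool_pos: [530.4, -25.8, 149.6]
ee_rot: [-1.571, 0.025, -0.029]
contact_force: [0.8, 0.6, 4.9]
width: 0.005
```

Call:
play_rows:
  hand: 255
  increments:
    - {"x":0,"y":0.003,"z":0,"roll":0}
    - {"x":0,"y":0.006,"z":0,"roll":0}
    - {"x":0,"y":0.009,"z":0,"roll":0}
    - {"x":0,"y":0.012,"z":0,"roll":0}
    - {"x":0,"y":0.015,"z":0,"roll":0}
    - {"x":0,"y":0.018,"z":0,"roll":0}
    - {"x":0,"y":0.021,"z":0,"roll":0}
    - {"x":0,"y":0.024,"z":0,"roll":0}
    - {"x":0,"y":0.026,"z":0,"roll":0}
    - {"x":0,"y":0.028,"z":0,"roll":0}
    - {"x":0,"y":0.03,"z":0,"roll":0}
    - {"x":0,"y":0.031,"z":0,"roll":0}

```text
time: 4.95
tool_pos: [529.7, -25.6, 117.5]
ee_rot: [-1.57, 0.028, -0.027]
contact_force: [-0.7, -0.3, 1.0]
width: 0.001
```

Run:
```python
from h import *;from bench import read_state,imaging
need(read_state(),0,82,114)
s=imaging.snapshot("side");cv2.imwrite("pics/s2.png",cv2.resize(s["img"][150:310,250:470],None,fx=3,fy=3)[:,:,::-1])
```

```text
t 4.95 pos [529.7 -25.6 117.5] shift [-1.   3.5 -1.2] roll 0.0005 F [-0.67 -0.3   0.96] w 0.001 ydir [-3.e-04  1.e-04 -1.e+00]
```

View pics/s2.png

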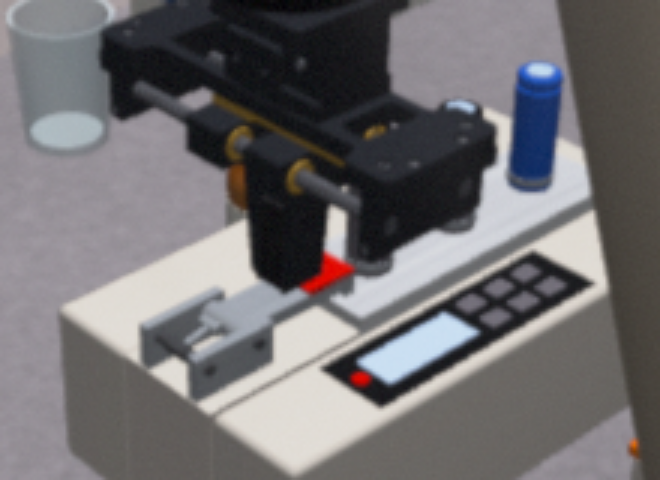

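The clamp lies level on the rim (red pad about (328,272) in the crop). Now lift clear, open, and go above the blue probe.

Call:
play_rows:
  hand: 255
  increments:
    - {"x":0,"y":-0.01,"z":0,"roll":0}
    - {"x":0,"y":-0.03,"z":0,"roll":0}
    - {"x":0,"y":-0.06,"z":0,"roll":0}
    - {"x":0,"y":-0.085,"z":0,"roll":0}
    - {"x":0,"y":-0.098,"z":-0.01,"roll":0}
    - {"x":0,"y":-0.1,"z":-0.03,"roll":0}
    - {"x":0,"y":-0.1,"z":-0.06,"roll":0}
    - {"x":-0.001,"y":-0.1,"z":-0.095,"roll":0}
    - {"x":-0.001,"y":-0.1,"z":-0.13,"roll":0}
    - {"x":-0.001,"y":-0.1,"z":-0.16,"roll":0}
    - {"x":-0.001,"y":-0.1,"z":-0.173,"roll":0}
    - {"x":-0.001,"y":-0.1,"z":-0.178,"roll":0}

```text
time: 6.2
tool_pos: [522.5, -204.2, 218.1]
ee_rot: [-1.571, 0.028, -0.029]
contact_force: [0.2, -0.1, 0.0]
width: 0.005
```

Call:
play_rows:
  hand: 0
  increments:
    - {"x":0,"y":0,"z":0,"roll":0}
    - {"x":0,"y":0,"z":0,"roll":0}
    - {"x":0,"y":0,"z":0,"roll":0}
    - {"x":0,"y":0,"z":0,"roll":0}
    - {"x":0,"y":0,"z":0,"roll":0}
    - {"x":0,"y":0,"z":0,"roll":0}
    - {"x":0,"y":0,"z":0,"roll":0}
    - {"x":0,"y":0,"z":0,"roll":0}

```text
time: 7.0
tool_pos: [522.5, -203.5, 217.7]
ee_rot: [-1.571, 0.028, -0.027]
contact_force: [-0.1, -0.0, 0.1]
width: 0.71
```

Run:
```python
from h import *;from bench import read_state,imaging
st=read_state();need(st,0,-95,118)
s=imaging.snapshot("wrist");cv2.imwrite("pics/w3.png",s["img"][:,:,::-1])
M=np.eye(4);M[:3,:3]=R.from_rotvec(st["ee_rot"]).as_matrix();M[:3,3]=st["tool_pos"]
T=M@s["hand_eye"]
import pickle;s["cam_to_world"]=T;pickle.dump(s,open("w3.pkl","wb"))
m=cv2.inRange(cv2.cvtColor(s["img"],cv2.COLOR_RGB2HSV),(100,120,40),(130,255,255))
n,l,q,c=cv2.connectedComponentsWithStats(m)
for i in range(1,n):
    if q[i,4]>150: print(q[i],c[i],onz(s,*c[i],166).round(1))
```

```text
t 7.0 pos [ 522.5 -203.5  217.7] shift [-0.2 99.7 -0.2] roll 0.0005 F [-0.13 -0.    0.09] w 0.71 ydir [-0.  0. -1.]
[136  26  22  24 302] [146.54304636  37.28476821] [442.6 -84.3 166. ]
[ 498  145   45   37 1320] [520.16439394 162.95378788] [ 631.6 -151.2  166. ]
[ 300  216   40   60 1385] [319.38844765 242.84693141] [ 522.9 -192.1  166. ]
```

View pics/w3.png

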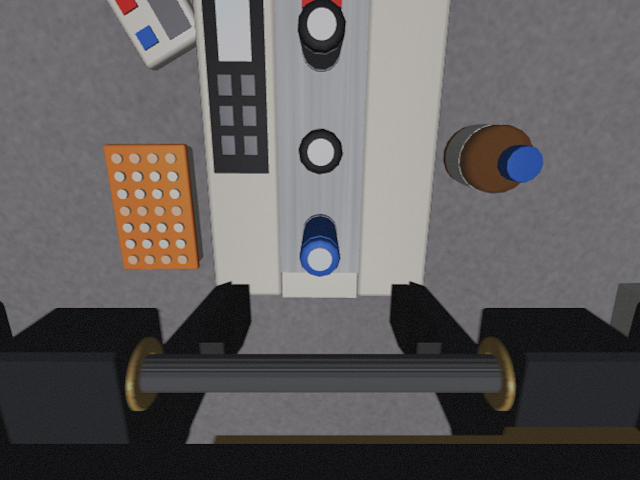

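The blue cap display is at about (320,259), centred between the open fingers.

Run:
```python
from h import *;import pickle
s=pickle.load(open("w3.pkl","rb"))
for p in[(320,259.5),(320.5,152)]: print(onz(s,*p,166).round(1))
```

```text
[ 522.9 -202.1  166. ]
[ 525.3 -141.7  166. ]
```

Call:
play_rows:
  hand: 0
  increments:
    - {"x":0,"y":0.008,"z":0,"roll":0}
    - {"x":0,"y":0.018,"z":0,"roll":0}
    - {"x":0,"y":0.025,"z":0,"roll":0}
    - {"x":0,"y":0.03,"z":0,"roll":0}
    - {"x":0,"y":0.03,"z":0,"roll":0}

```text
time: 7.55
tool_pos: [522.3, -203.4, 186.8]
ee_rot: [-1.57, 0.029, -0.026]
contact_force: [-0.1, 0.6, 0.1]
width: 0.997
```

Call:
play_rows:
  hand: 0
  increments:
    - {"x":0,"y":0.008,"z":0,"roll":0}
    - {"x":0,"y":0.02,"z":0,"roll":0}
    - {"x":0,"y":0.034,"z":0,"roll":0}
    - {"x":0,"y":0.048,"z":0,"roll":0}
    - {"x":0,"y":0.06,"z":0,"roll":0}
    - {"x":0,"y":0.066,"z":0,"roll":0}
    - {"x":0,"y":0.067,"z":0,"roll":0}
    - {"x":0,"y":0.067,"z":0,"roll":0}

```text
time: 8.35
tool_pos: [522.7, -203.6, 120.9]
ee_rot: [-1.571, 0.027, -0.028]
contact_force: [0.4, -0.4, 0.6]
width: 1.0
```

Call:
play_rows:
  hand: 255
  increments:
    - {"x":0,"y":0,"z":0,"roll":0}
    - {"x":0,"y":0,"z":0,"roll":0}
    - {"x":0,"y":0,"z":0,"roll":0}
    - {"x":0,"y":0,"z":0,"roll":0}
    - {"x":0,"y":0,"z":0,"roll":0}
    - {"x":0,"y":0,"z":0,"roll":0}
    - {"x":0,"y":0,"z":0,"roll":0}
    - {"x":0,"y":0,"z":0,"roll":0}
    - {"x":0,"y":0,"z":0,"roll":0}
    - {"x":0,"y":0,"z":0,"roll":0}
    - {"x":0,"y":0,"z":0,"roll":0}
    - {"x":0,"y":0,"z":0,"roll":0}

```text
time: 9.55
tool_pos: [522.5, -203.5, 120.7]
ee_rot: [-1.571, 0.028, -0.027]
contact_force: [-0.0, 0.3, 0.2]
width: 0.266
```

Run:
```python
from h import *;from bench import read_state,imaging
st=read_state();need(st,0,-95,118);print(st["moment"])
```

```text
t 9.55 pos [ 522.5 -203.5  120.7] shift [-0.2  2.7 -0.1] roll 0.0005 F [-0.03  0.26  0.21] w 0.266 ydir [-1.e-04  0.e+00 -1.e+00]
[-0.07111938 -0.07555304  0.01171771]
```

Call:
play_rows:
  hand: 255
  increments:
    - {"x":0,"y":-0.001,"z":0,"roll":0}
    - {"x":0,"y":-0.003,"z":0,"roll":0}
    - {"x":0,"y":-0.005,"z":0,"roll":0}
    - {"x":0,"y":-0.007,"z":0,"roll":0}
    - {"x":0,"y":-0.009,"z":0,"roll":0}
    - {"x":0,"y":-0.011,"z":0,"roll":0}
    - {"x":0,"y":-0.013,"z":0,"roll":0}
    - {"x":0,"y":-0.015,"z":0,"roll":0}

```text
time: 10.35
tool_pos: [522.5, -203.5, 135.9]
ee_rot: [-1.571, 0.027, -0.027]
contact_force: [0.4, 0.4, -2.0]
width: 0.266
```

Call:
play_rows:
  hand: 255
  increments:
    - {"x":0,"y":-0.002,"z":0,"roll":0}
    - {"x":0,"y":-0.005,"z":0,"roll":0}
    - {"x":0,"y":-0.008,"z":0,"roll":0}
    - {"x":0,"y":-0.011,"z":0,"roll":0}
    - {"x":0,"y":-0.015,"z":0,"roll":0}
    - {"x":0,"y":-0.019,"z":0,"roll":0}
    - {"x":0,"y":-0.023,"z":0,"roll":0}
    - {"x":0,"y":-0.027,"z":0,"roll":0}
    - {"x":0,"y":-0.03,"z":0,"roll":0}
    - {"x":0,"y":-0.033,"z":0,"roll":0}
    - {"x":0,"y":-0.035,"z":0,"roll":0}
    - {"x":0,"y":-0.035,"z":0,"roll":0}

```text
time: 11.55
tool_pos: [522.6, -203.6, 171.0]
ee_rot: [-1.571, 0.027, -0.028]
contact_force: [-0.3, -0.3, -2.7]
width: 0.263
```

Run:
```python
from h import *;from bench import read_state,imaging
need(read_state(),0,-95,170.7)
s=imaging.snapshot("side");cv2.imwrite("pics/s4.png",cv2.resize(s["img"][150:290,270:490],None,fx=3.5,fy=3.5,interpolation=cv2.INTER_CUBIC)[:,:,::-1])
T=np.linalg.inv(s["cam_to_world"]);f=240/np.tan(np.radians(s["fovy"]/2))
for z in(100,105,117,150):
    p=T[:3,:3]@np.r_[C+hy*-95,z]+T[:3,3];u,v=s["cx"]+f*p[0]/-p[2],s["cy"]-f*p[1]/-p[2];print(z,u,v,"crop",(u-270)*3.5,(v-150)*3.5)
m=cv2.inRange(cv2.cvtColor(s["img"],cv2.COLOR_RGB2HSV),(20,110,70),(38,255,255))
ys,xs=np.nonzero(m[170:260,400:460]);print(len(ys),xs.min()+400,xs.max()+400,np.unique(ys+170,return_counts=True))
```

```text
t 11.55 pos [ 522.6 -203.6  171. ] shift [-0.3  0.3 -0.1] roll 0.0006 F [-0.32 -0.33 -2.67] w 0.263 ydir [ 3.e-04 -3.e-04 -1.e+00]
100 425.87535143360003 210.1478625208651 crop 545.5637300176002 210.5175188230278
105 426.1540124370582 207.4368503538554 crop 546.5390435297038 201.02897623849387
117 426.82941040197386 200.8660992342626 crop 548.9029364069086 178.03134731991912
150 428.73630981404636 182.31442733458175 crop 555.5770843491623 113.10049567103613
34 424 429 (array([202, 203, 204, 205, 206, 207, 208]), array([2, 6, 6, 5, 5, 5, 5]))
```

View pics/s4.png

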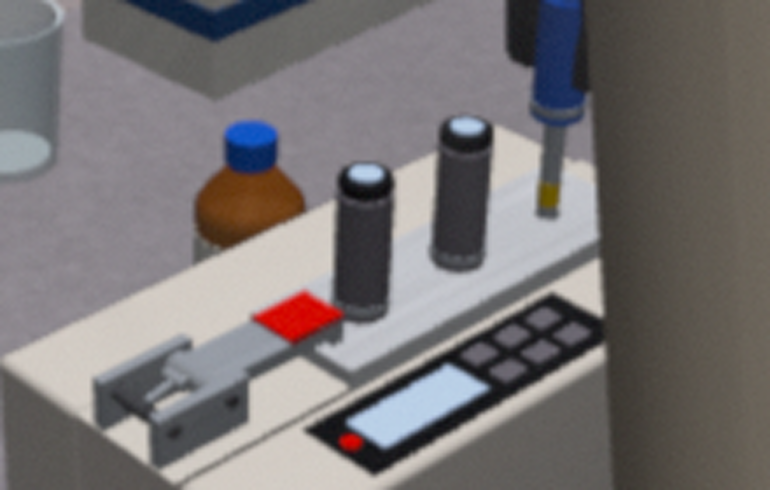

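The picture shows the clamp shut and the whole band out. The band's lower edge is at row ~208.5 and the front of the mouth at row ~211.5, so the gap is about 5 mm. I'll let it settle, then hand in.

Call:
play_rows:
  hand: 255
  increments:
    - {"x":0,"y":0,"z":0,"roll":0}
    - {"x":0,"y":0,"z":0,"roll":0}
    - {"x":0,"y":0,"z":0,"roll":0}
    - {"x":0,"y":0,"z":0,"roll":0}
    - {"x":0,"y":0,"z":0,"roll":0}
    - {"x":0,"y":0,"z":0,"roll":0}

```text
time: 12.2
tool_pos: [522.5, -203.5, 170.7]
ee_rot: [-1.571, 0.028, -0.028]
contact_force: [0.3, 0.8, -1.4]
width: 0.264
```

Run:
```python
from h import *;from bench import read_state,imaging,job
need(read_state(),0,-95,170.7)
s=imaging.snapshot("side")
m=cv2.inRange(cv2.cvtColor(s["img"],cv2.COLOR_RGB2HSV),(20,110,70),(38,255,255))
ys,xs=np.nonzero(m[170:260,400:460]);ok=abs(ys.max()+170-208)<=1;print(ys.max()+170,ok)
if ok: print(job.finish_job())
```

```text
t 12.2 pos [ 522.5 -203.5  170.7] shift [-0.2  0.  -0.1] roll 0.0004 F [ 0.27  0.83 -1.39] w 0.264 ydir [-0.  0. -1.]
209 True
the job is handed in; nothing more can be done
None
```

The job is handed in, at about 12 s of the 43 s allowed. I pressed the clamp down with the shut fingers until it snapped shut. Then I gripped the blue probe by its handle (it was in the end well at y = -95) and drew it straight up 50 mm, and the arm is still holding it there.

**Clamp:** the last picture I viewed shows it lying level on the rim. The highest force I read while pressing it was about 5 N.

**Band:** the whole yellow band is out. Its lower edge is about 5 mm above the mouth by both the lift and the side picture. It read one pixel lower, about 2 mm, in the final picture, which is still within the tolerance.

**Hold:** after a 0.6 s settle the arm was steady and the tool pointed straight down. The vertical force was about 1.4 N, which fits the probe's weight, and the opening was 23 mm on the 24 mm handle.

**Other items:** the grey probes and the bottle look undisturbed. The arm hides the timer and tube rack in the last view, so I did not check them again, but nothing went near them. No check failed.

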